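Take the inside depth of a soap bottle with the depth rod

TASK

The new pump's tube has to be cut to the inside depth of the stoneware soap bottle. Take the depth rod out of its wooden block, lower it upright through the bottle's neck and push it gently on through its stiff sliding stop until its tip bottoms out, keep it lightly pressed on the bottom for about two seconds, then let go and leave it standing in the bottle with its tip on the bottom and the stop down on the lip. Be gentle with the bottle: never press hard, tip it or push it out of place, and leave the mug and the green soap bottle where they are.

Things in the scene. Friction and masses are not known exactly. Their poses are not given: they have to be found in the camera images.
- bottle: White stoneware soap bottle with blue band, loose, 0.75 kg, 82 mm wide, 110 mm high, narrowing above z = 75 mm to a neck 29 mm wide (lip 33 mm). Origin: centre of its underside, z up. The neck's round bore is 17 mm wide, flaring at the lip; below it is wide. Its base is weighted: the flat rigid inside bottom is hidden, 80 to 104 mm below the lip, different each time: it has to be felt.
- bottle_mouth (a point): Centre of the bottle's mouth, level with the top of its lip (110 mm above the bottle's underside).
- stand: Fixed oak parking block on a dark foot, 80 x 80 mm, its top at z = 57 mm, with a 17 mm bore 45 mm deep at its centre in which the depth rod stands at the start. Origin: centre of its underside.
- rod: Depth rod, loose, upright, 115 g with its stop, 166 mm long. Origin: its tip; z runs up to the handle. Steel stem 8 mm in diameter with ring marks, tip chamfered, up to z = 126 mm; dark wooden handle from z = 126 to 166 mm, 21 mm in diameter up to z = 158 mm, 24 mm at the top, to be pinched from above near z = 150 mm. It is round: any yaw will do.
- rod_tip (a point): The rod's tip (its foot), the origin of rod.
- rod_grip (a point): Point on the rod's axis in the middle of its handle, 150 mm above the tip.
- stop (a joint): How far the cork stop has slid up the stem, m, 0 at the start, at most 0.070. It grips the stem: it takes about 3 N to slide and stays where it is left. At value v the underside of its disc lies 45 mm + v above the rod's tip. Once the disc meets the lip the rod slides on down through it at about 3 N; at the bottom the force rises steeply.
- stop_face (a point): Centre of the underside of the stop's cork disc, on the rod's axis. The disc is 32 mm wide and 7 mm thick, with a small brass washer on it; under it a chamfered plug, 14.4 mm wide and 12 mm long, enters the bottle's neck with 1.3 mm or more of play all round.
- mug_blue: Loose pink and blue mug of 86 mm diameter, 88 mm high, a bystander. Origin: about the centre of its underside.
- dish_soap: Loose green dish soap bottle, 44 x 73 mm, 205 mm high, a bystander. Origin: centre of its underside.

How it is judged:
On the way, in this order (a step that is already met when the one before it is completed fails the run):
1. the rod has been lifted out of its block, its tip above the top of the block (height (world z) of rod_tip above 0.065 m), for 0.1 s.
2. the rod stands upright in the bottle, its tip pressed on the inner bottom with 1.5 to 12 N for one second, the stop on the lip (contact force between rod and bottle_bottom_c0 between 1.5 and 12 N and distance between rod_tip and inner_bottom below 0.0045 m and distance between stop_face and bottle_mouth below 0.004 m and angle between rod's own z axis and vertical below 0.08 rad), for 1 s.
At the end, for the whole second after the job is handed in: The rod stands released, at rest and upright (0.08 rad) in the bottle, tip within 4.5 mm of the inner bottom's centre, stop's underside within 4 mm of the mouth's centre; the bottle upright (0.05 rad); bottle, mug and green soap bottle each within 30 mm of where they stood (distance between rod_tip and inner_bottom below 0.0045 m and distance between stop_face and bottle_mouth below 0.004 m and angle between rod's own z axis and vertical below 0.08 rad and angle between bottle's own z axis and vertical below 0.05 rad and distance of each of bottle, mug_blue, dish_soap from where it was at the start of the episode below 0.03 m and linear speed of rod below 0.02 m/s and contact force between rod and the fingers below 0.1 N); the robot touches nothing.
It fails at once if the rod or its stop is pressed on the bottle with more than 18 N (contact force between rod and bottle above 18 N).
It fails at once if the bottle is tipped by more than 0.15 rad (angle between bottle's own z axis and vertical above 0.15 rad).
It fails at once if the bottle is pushed more than 30 mm from its place (distance of bottle from where it was at the start of the episode above 0.03 m).
It fails at once if the mug is moved by more than 30 mm (distance of mug_blue from where it was at the start of the episode above 0.03 m).
It fails at once if the green soap bottle is moved by more than 30 mm (distance of dish_soap from where it was at the start of the episode above 0.03 m).
It also fails if it takes over 64 s, if anything falls off the work surface, if the arm or the gripper's body presses on something with over 40 N, if the wrist force passes 120 N, or if a joint passes its speed limit or range.

ROBOT

A 6-joint arm with a two-finger parallel gripper is mounted at the origin on a cart in front of the work surface, level with it; the furniture and walls round the work are solid. World frame = base frame: x ahead of the robot, y to its left, z up, the work surface at z = 0. Lengths are in m, angles in rad, forces in N, time in s.
With the tool pointing down it reaches from about 0.375 to 0.975 m from the base axis. Payload 3.8 kg.
Tool frame: the origin (TCP) lies on the centre line of the jaws, within the pads' length; the fingertips stand 17 mm ahead of it and the grasp point (between the pads) lies 2 mm behind it (bot.tip_extent is the distance from the TCP to the fingertips, in m); z points along the fingers, y is the line along which they close (so a half turn about z gives the same grasp; the last joint's range is limited). The gripper opens to 85 mm and grips with 20 to 120 N. Pads are 22 mm wide; open, the fingers measure 114 mm over their backs; the gripper's body (76 mm by 85 mm) begins 54 mm behind the grasp point. The pads swing forward as they close: fully open they stand 13 mm farther back than shut.
Start: joints at [1.11, 0.264, 1.604, -0, 1.274, -0.037], TCP at [0.278, 0.615, 0.248] pointing down, gripper open.
Joint ranges: [-2.63, 2.63], [-0.94, 2.18], [0.31, 2.57], [-1.31, 4.45], [0, 2.66], [-2.55, 2.55]. Speed limits (rad/s): [2.57, 2.57, 3.14, 3.14, 3.14, 3.14].

INTERFACE

Orientations are given as a rotation vector (axis times angle).
In Python, from workcell import readout, read_camera, finish_job, bot gives the robot as it stands.
- The arm moves only by the tool jog_arm, never from a script. Its argument "deltas" is one flat list of numbers, 7 for each row, row after row: the shift along the tool's x, y, z in m, then the turn, a rotation vector about the tool's x, y, z in degrees, then the gripper command: -1 is shut, 1 is fully open, values between are in proportion. A call has 1 to 8 rows; each row is the pose to reach, as a shift and turn from the pose commanded when the call began, along the tool's axes at that moment; what a row does not reach only later rows make up. A row lasts 1/10 s, in which the tool goes at most 50 mm and 8.59 degrees, less where a joint would pass 70% of its speed; a pose out of reach is approached as far as the arm can. A call with a gripper value outside its range is refused whole. The fingers move at their own pace and stop on an object; "squeeze" is the grip in N (left out, the last holds). Time passes only in rows, so rows that repeat a pose let the fingers close. It gives the time, the measured TCP pose, the force, the opening and the grip force at its end, in the units of the state.
- readout.read_state(): the state, without advancing time (a new reading comes with each control period).
- read_camera(name): name is "scene" or "top" or "wrist"; returns a dict with "color" (400x640x3 uint8, blue, green, red), "fx", "fy", "cx", "cy" (pixels), "dist" ([k1, k2, p1, p2, k3] as OpenCV has them; the pictures are not rectified), "origin" and "attitude" of the camera in the world. Camera axes: x right, y down, z forward; pixel columns grow to the right and rows downward; lengths in m; the calibration is good to about 2 mm. A picture is of the moment at which its call begins. There is no depth.
- finish_job(): hands the job in; it is judged then, once.
The state is a dict: "time": time; "q": joint angles; "joint_vel": joint speeds; "joint_torque": joint torques, N m; "tool_pos": TCP position; "tcp_rot": TCP orientation; "wrist_force": force on the tool from outside, world axes, zero at the start; "torque": the same for the moment, N m; "width": opening from 0.0 (shut) to 1.0 (fully open); "grip_force": force on a finger pad.
Only numpy, scipy, OpenCV 4.12 (cv2) and the standard library are available. Lean on these libraries where they do the work, as an engineer would, in place of code of your own. Each camera call takes 0.05 s, during which the arm holds its last target. There are 200 camera calls.

## Working session

There is one attempt and no reset: what is moved stays moved. The work goes in short steps, Python scripts to look and compute and a tool call to move; the robot and the scene stay as the last step left them, time stands still between calls to the robot, and variables do not carry over. Pictures are saved under pics/ and viewed, at most 10 in all, crops included, and the job is handed in when it is done.

Besides the shell and the picture viewer there is one more tool, called after ">>>" as name(argument=value, ...), one argument or row to a line, values as JSON. jog_arm: Moves the arm, as the interface text tells. Its arguments: {"type":"object","properties":{"deltas":{"type":"array"},"squeeze":{"type":"number"}},"required":["deltas"]}

```bash
mkdir -p pics; cat > h.py <<'E'
import numpy as np, cv2
from workcell import readout, read_camera, finish_job, bot
from scipy.spatial.transform import Rotation as R
def rot(a):
    a=np.array(a,float)
    return a if a.shape==(3,3) else (R.from_rotvec(a).as_matrix() if a.size==3 else R.from_quat(a).as_matrix())
def ray(c,uv):
    K=np.array([[c['fx'],0,c['cx']],[0,c['fy'],c['cy']],[0,0,1]])
    p=cv2.undistortPoints(np.array([[uv]],float),K,np.array(c['dist'],float))[0,0]
    return np.array(c['origin'],float), rot(c['attitude'])@np.array([p[0],p[1],1])
def onz(c,uv,z):
    o,d=ray(c,uv); return o+d*(z-o[2])/d[2]
def proj(c,P):
    K=np.array([[c['fx'],0,c['cx']],[0,c['fy'],c['cy']],[0,0,1]])
    Rm=rot(c['attitude']); r=cv2.Rodrigues(Rm.T)[0]; t=-Rm.T@np.array(c['origin'],float)
    return cv2.projectPoints(np.array([P],float),r,t,K,np.array(c['dist'],float))[0][0,0]
E
python3 - <<'E'
from h import *
for n in ('scene','top','wrist'):
    c=read_camera(n); cv2.imwrite(f'pics/{n}0.png',c['color']); print(n,c['fx'],c['origin'],c['attitude'],c['dist'])
print(readout.read_state())
E
```

```text
scene 449.67288738405665 [-0.04313863 -0.49466605  0.68370428] [-2.04959643  0.88339939 -0.45939971] [-0.01159462  0.          0.          0.          0.        ]
top 419.19029383860754 [0.27995055 0.04261314 1.28118732] [-2.11355228  2.09684577 -0.24268296] [-0.0056262  0.         0.         0.         0.       ]
wrist 299.07367215660395 [0.20165455 0.64936298 0.37203735] [2.39663125 1.5488271  0.2537921 ] [-0.0315372  0.         0.         0.         0.       ]
{'time': 0.15, 'q': array([ 1.11011195e+00,  2.64607076e-01,  1.60508076e+00, -6.62127977e-06,
        1.27375047e+00, -3.69051014e-02]), 'joint_vel': array([ 0.00050714, -0.00221228, -0.00417158, -0.00229525, -0.00193712,
       -0.00037942]), 'joint_torque': array([-1.66707214e-04, -5.15908885e+01, -3.67958665e+01, -1.59749770e-04,
        8.08911282e-03,  1.78176595e-05]), 'tool_pos': array([0.27732199, 0.6147829 , 0.2472188 ]), 'tcp_rot': array([-6.60603432e-01, -3.07089284e+00,  2.81193389e-03]), 'wrist_force': array([-0.08607196, -0.50980622,  0.42192168]), 'torque': array([ 0.00235453,  0.00616706, -0.04918377]), 'grip_force': 0.0, 'width': 0.997514279976096}
```

View pics/top0.png

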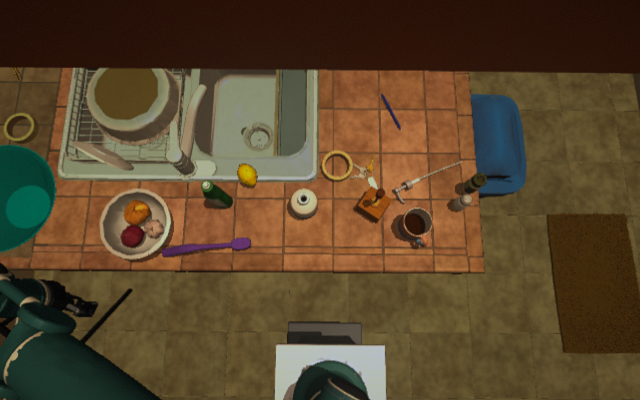

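View pics/scene0.png

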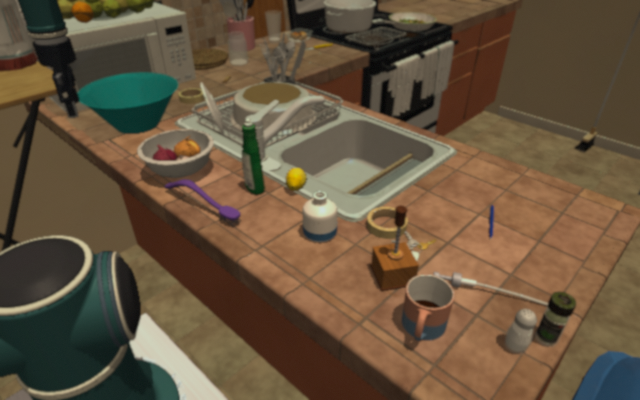

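The top view shows the bottle's mouth near (304,197), the oak block at (373,205), the mug at (412,224) and the green bottle at (215,193). In the scene view the rod handle is at (401,215) and the bottle mouth at (320,197). I'll zoom in on these.

```bash
python3 - <<'E'
from h import *
a=cv2.imread('pics/top0.png')[165:255,285:445]; b=cv2.imread('pics/scene0.png')[185:295,290:450]
a=cv2.resize(a,None,fx=5,fy=5,interpolation=cv2.INTER_CUBIC)[:300]; a=cv2.convertScaleAbs(a,alpha=1.5)
b=cv2.resize(b,None,fx=5,fy=5,interpolation=cv2.INTER_CUBIC)[50:350]
b=cv2.convertScaleAbs(b,alpha=1.3)
cv2.imwrite('pics/crop1.png',np.vstack([a,b]))
E
```

```text
(no output)
```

View pics/crop1.png

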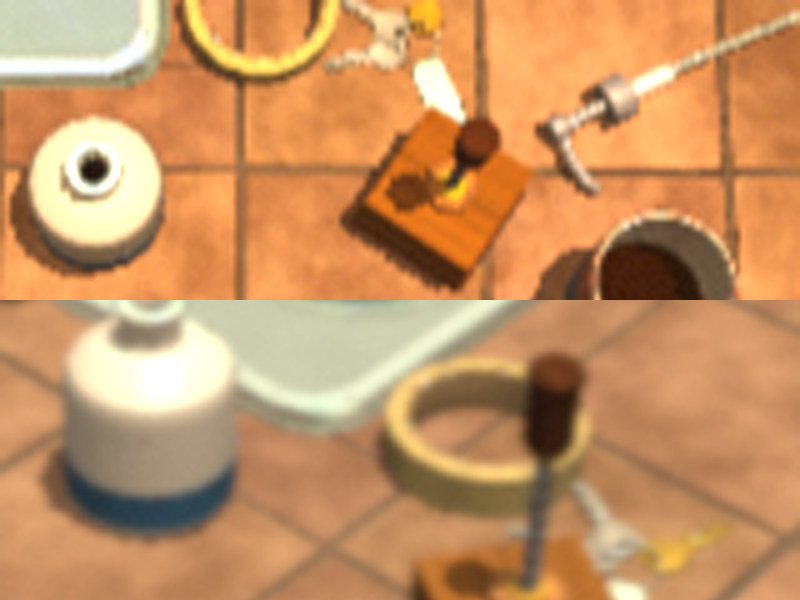

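```bash
python3 - <<'E'
from h import *
t=read_camera('top'); s=read_camera('scene')
print('handle top', onz(t,(380.8,191.8),.178), onz(s,(400.8,207.6),.178))
print('block', onz(t,(374.4,202.4),.057), 'mouth', onz(t,(303,198.8),.11), onz(s,(319.6,195.6),.11))
print('mug',onz(t,(417,222),.088),onz(s,(430,293),.088)); print('soap',onz(t,(208,186),.2),onz(s,(253,192),0.))
st=readout.read_state();print(rot(st['tcp_rot']).round(3), st['tool_pos'])
E
```

```text
handle top [ 0.56425818 -0.13190781  0.178     ] [ 0.56431607 -0.13053034  0.178     ]
block [ 0.56245425 -0.13098161  0.057     ] mouth [0.55905333 0.08151579 0.11      ] [0.55783866 0.07710285 0.11      ]
mug [ 0.49814157 -0.2487405   0.088     ] [ 0.49558057 -0.25385254  0.088     ]
soap [0.5704866  0.33235411 0.2       ] [0.56136926 0.32874051 0.        ]
[[-0.912  0.411 -0.001]
 [ 0.411  0.912 -0.001]
 [ 0.    -0.001 -1.   ]] [0.27740862 0.61498907 0.24761414]
```

>>> jog_arm(
  deltas=[-0.035, -0.035, 0, 0, 0, -3, 1, -0.07, -0.07, 0, 0, 0, -6, 1, -0.105, -0.105, 0, 0, 0, -9, 1, -0.14, -0.14, 0, 0, 0, -12, 1, -0.175, -0.175, 0, 0, 0, -15, 1, -0.21, -0.21, 0, 0, 0, -18, 1, -0.245, -0.245, 0, 0, 0, -21, 1, -0.28, -0.28, 0, 0, 0, -24.3, 1],
)

```text
time: 1.05
tool_pos: [0.4179, 0.2431, 0.2485]
tcp_rot: [-0.005, 3.141, 0.0]
wrist_force: [1.0, 0.1, 0.3]
width: 0.999
grip_force: 0.0
```

>>> jog_arm(
  deltas=[-0.018, -0.046, 0, 0, 0, 0, 1, -0.036, -0.092, 0, 0, 0, 0, 1, -0.054, -0.138, 0, 0, 0, 0, 1, -0.072, -0.184, 0, 0, 0, 0, 1, -0.09, -0.23, 0, 0, 0, 0, 1, -0.108, -0.276, 0, 0, 0, 0, 1, -0.126, -0.322, 0, 0, 0, 0, 1, -0.144, -0.368, 0, 0, 0, 0, 1],
)

```text
time: 1.85
tool_pos: [0.5621, -0.1251, 0.2484]
tcp_rot: [0.0, 3.141, 0.0]
wrist_force: [0.9, 1.2, 0.1]
width: 0.997
grip_force: 0.0
```

>>> jog_arm(
  deltas=[-0.002, -0.006, 0, 0, 0, 0, 1, -0.002, -0.006, 0, 0, 0, 0, 1],
)

```text
time: 2.05
tool_pos: [0.5638, -0.1305, 0.2479]
tcp_rot: [-0.004, -3.141, -0.001]
wrist_force: [-1.1, -0.2, 0.2]
width: 0.999
grip_force: 0.0
```

```bash
python3 - <<'E'
from h import *
c=read_camera('wrist'); st=readout.read_state()
print(st['tool_pos'],rot(st['tcp_rot']).round(4).tolist(),c['origin'],st['wrist_force'])
print(proj(c,[.564,-.131,.178]),proj(c,[.5585,.08,.11]))
cv2.imwrite('pics/w1.png',c['color'])
E
```

```text
[ 0.56341759 -0.12910016  0.24783479] [[-1.0, 0.0011, -0.0011], [0.0011, 1.0, 0.0009], [0.0011, 0.0009, -1.0]] [ 0.48081506 -0.13004847  0.37289762] [-0.03941714 -0.02569663  0.20340906]
[314.23383543 219.39066302] [540.69220343 184.2867348 ]
```

View pics/w1.png

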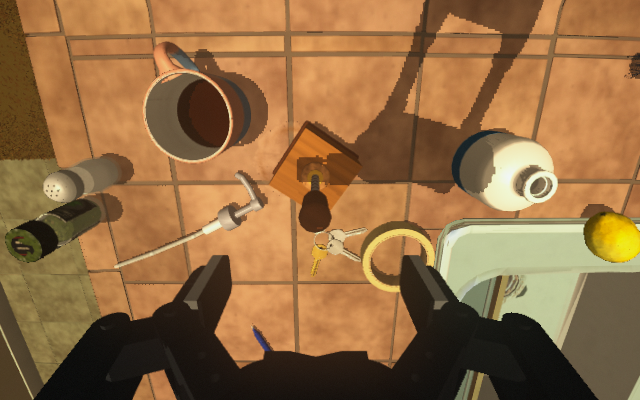

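The wrist view shows the handle top at about (315,219), where I predicted it. The bottle mouth is at about (540,186), within 2 px of its prediction. Next I go down and grip.

>>> jog_arm(
  deltas=[0, -0.001, 0.025, 0, 0, 0, 1, 0, -0.001, 0.05, 0, 0, 0, 0.6, 0, -0.001, 0.07, 0, 0, 0, 0.4, 0, -0.001, 0.08, 0, 0, 0, 0.2, 0, -0.001, 0.088, 0, 0, 0, 0, 0, -0.001, 0.088, 0, 0, 0, 0, 0, -0.001, 0.088, 0, 0, 0, -0.1],
  squeeze=30,
)

```text
time: 2.8
tool_pos: [0.5643, -0.1297, 0.1612]
tcp_rot: [-0.002, 3.14, -0.0]
wrist_force: [0.8, 0.1, 1.2]
width: 0.448
grip_force: 0.0
```

```bash
python3 - <<'E'
from h import *
st=readout.read_state(); print(st['tool_pos'],st['width'],st['wrist_force'])
c=read_camera('wrist');cv2.imwrite('pics/w2.png',c['color'])
E
```

```text
[ 0.56432723 -0.1297217   0.16121226] 0.4482935878596546 [0.78474769 0.11161926 1.18133575]
```

View pics/w2.png

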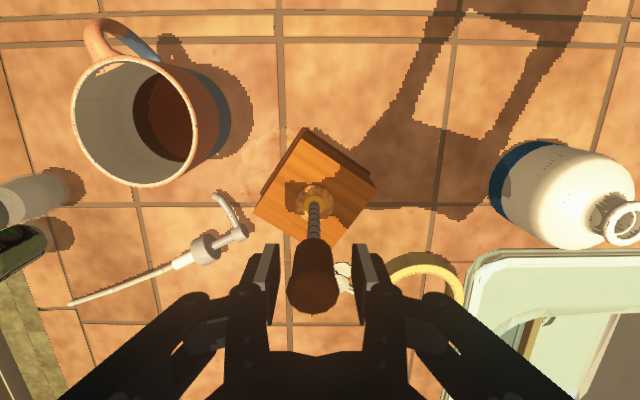

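The handle stands between the pads, at u≈313 against a jaw centre of u≈318, so the jaws need about 1.5 mm more toward −y.

>>> jog_arm(
  deltas=[0, -0.0015, 0, 0, 0, 0, 0, 0, -0.0015, 0, 0, 0, 0, -0.3, 0, -0.0015, 0, 0, 0, 0, -0.6, 0, -0.0015, 0, 0, 0, 0, -1, 0, -0.0015, 0, 0, 0, 0, -1, 0, -0.0015, 0, 0, 0, 0, -1, 0, -0.0015, 0, 0, 0, 0, -1, 0, -0.0015, 0, 0, 0, 0, -1],
  squeeze=30,
)

```text
time: 3.65
tool_pos: [0.5643, -0.1317, 0.1609]
tcp_rot: [-0.0, 3.14, -0.001]
wrist_force: [-0.4, -0.9, 5.2]
width: 0.257
grip_force: 29.3
```

```bash
python3 - <<'E'
from h import *
c=read_camera('wrist'); st=readout.read_state()
print(st['tool_pos'],st['width'],st['wrist_force'],st['grip_force'])
E
```

```text
[ 0.56427131 -0.13174333  0.16094138] 0.2518015751738214 [ 0.63201487 -0.53497087  6.10073457] 29.327334216213785
```

>>> jog_arm(
  deltas=[0, 0, -0.01, 0, 0, 0, -1, 0, 0, -0.03, 0, 0, 0, -1, 0, 0, -0.05, 0, 0, 0, -1, 0, 0, -0.075, 0, 0, 0, -1, 0, 0, -0.1, 0, 0, 0, -1, 0, 0, -0.12, 0, 0, 0, -1, 0, 0, -0.13, 0, 0, 0, -1, 0, 0, -0.13, 0, 0, 0, -1],
)

```text
time: 4.5
tool_pos: [0.5644, -0.1317, 0.2917]
tcp_rot: [-0.001, 3.139, -0.001]
wrist_force: [0.3, 0.1, -1.1]
width: 0.252
grip_force: 29.4
```

>>> jog_arm(
  deltas=[0.001, 0.03, 0, 0, 0, 0, -1, 0.002, 0.07, 0, 0, 0, 0, -1, 0.003, 0.11, 0, 0, 0, 0, -1, 0.004, 0.15, 0, 0, 0, 0, -1, 0.005, 0.19, 0, 0, 0, 0, -1, 0.006, 0.211, 0, 0, 0, 0, -1, 0.006, 0.211, 0, 0, 0, 0, -1, 0.006, 0.211, 0, 0, 0, 0, -1],
)

```text
time: 5.3
tool_pos: [0.5569, 0.0795, 0.2886]
tcp_rot: [0.003, -3.139, 0.002]
wrist_force: [0.2, 0.3, -1.7]
width: 0.253
grip_force: 29.6
```

```bash
python3 - <<'E'
from h import *
w=read_camera('wrist'); s=read_camera('scene'); t=read_camera('top'); st=readout.read_state()
print(st['tool_pos'],st['wrist_force'],w['origin'],w['attitude'])
np.save('w3.npy',w,allow_pickle=True);np.save('s3.npy',s,allow_pickle=True)
cv2.imwrite('pics/w3.png',w['color'])
for n,c in (('w',w),('s',s)):
    print(n,[(k,proj(c,p).round(1)) for k,p in dict(tip=[.558,.0793,.1417],mouth=[.558,.08,.11]).items()])
a=w['color'][60:360,170:470]; b=s['color'][130:230,270:370]
cv2.imwrite('pics/crop3.png',np.hstack([cv2.resize(a,(400,400)),cv2.resize(b,(400,400),interpolation=cv2.INTER_CUBIC)]))
E
```

```text
[0.55750826 0.07830852 0.28952903] [ 0.51546348 -0.07681855 -1.92171476] [0.47411984 0.07974453 0.41376297] [2.04270714 2.04695192 0.33476019]
w [('tip', array([315. , 188.7])), ('mouth', array([315.8, 179.9]))]
s [('tip', array([318.9, 183.3])), ('mouth', array([318.7, 195.1]))]
```

View pics/crop3.png

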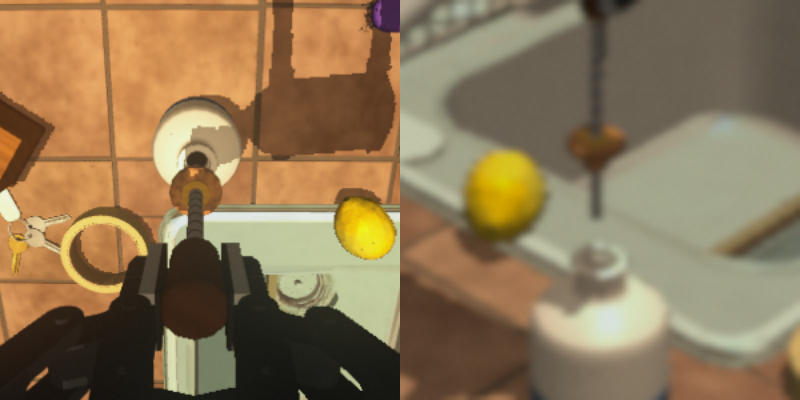

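In the wrist crop the rod hangs over the mouth with the disc at (195,190). In the scene crop the tip is at (596,217), right above the lip at (598,254). A closer crop of both will give the offset.

```bash
python3 - <<'E'
from h import *
w=np.load('w3.npy',allow_pickle=True).item();s=np.load('s3.npy',allow_pickle=True).item()
a=w['color'][150:210,290:340]; b=s['color'][170:218,299:339]
cv2.imwrite('pics/crop4.png',np.hstack([cv2.resize(a,(400,480),interpolation=cv2.INTER_CUBIC),cv2.resize(b,(400,480),interpolation=cv2.INTER_CUBIC)]))
E
```

```text
(no output)
```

View pics/crop4.png

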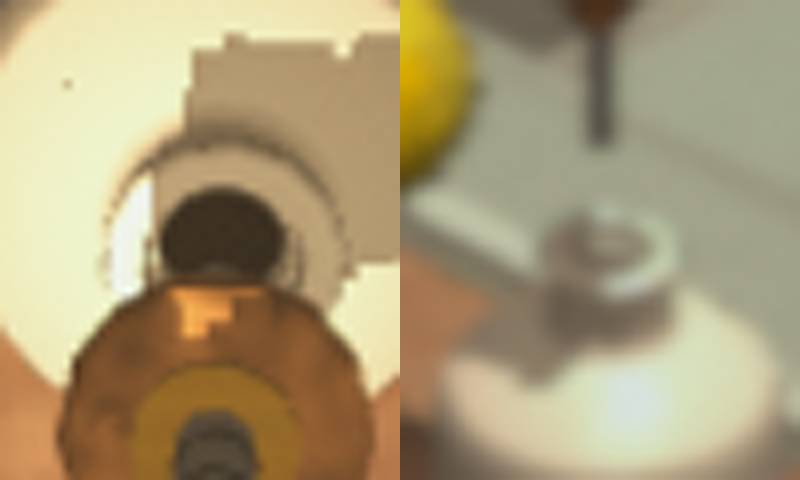

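```bash
python3 - <<'E'
from h import *
w=np.load('w3.npy',allow_pickle=True).item();s=np.load('s3.npy',allow_pickle=True).item()
print('mouth w',onz(w,(317.5,181),.11),'s',onz(s,(319.8,194.4),.11))
print('tip s',onz(s,(318.5,184),.1405),'disc w',onz(w,(316.6,204.5),.193))
print(w['origin'],rot(w['attitude']).round(3).tolist())
E
```

```text
mouth w [0.55923178 0.08181949 0.11      ] s [0.56158873 0.08005043 0.11      ]
tip s [0.55677606 0.07945021 0.1405    ] disc w [0.55513519 0.08062583 0.193     ]
[0.47411984 0.07974453 0.41376297] [[-0.002, 0.947, 0.32], [1.0, 0.002, -0.001], [-0.001, 0.32, -0.947]]
```

>>> jog_arm(
  deltas=[-0.0035, 0.001, 0, 0, 0, 0, -1, -0.0035, 0.001, 0.01, 0, 0, 0, -1, -0.0035, 0.001, 0.02, 0, 0, 0, -1, -0.0035, 0.001, 0.03, 0, 0, 0, -1, -0.0035, 0.001, 0.037, 0, 0, 0, -1, -0.0035, 0.001, 0.042, 0, 0, 0, -1, -0.0035, 0.001, 0.046, 0, 0, 0, -1, -0.0035, 0.001, 0.046, 0, 0, 0, -1],
)

```text
time: 6.25
tool_pos: [0.5609, 0.0805, 0.2436]
tcp_rot: [0.001, -3.141, 0.0]
wrist_force: [-0.2, -0.4, -1.0]
width: 0.254
grip_force: 29.6
```

```bash
python3 - <<'E'
from h import *
w=read_camera('wrist'); s=read_camera('scene'); st=readout.read_state()
print(st['tool_pos'],st['wrist_force'])
np.save('w4.npy',w,allow_pickle=True);np.save('s4.npy',s,allow_pickle=True)
a=w['color'][165:225,290:340]; b=s['color'][170:218,299:339]
cv2.imwrite('pics/crop5.png',np.hstack([cv2.resize(a,(400,480),interpolation=cv2.INTER_CUBIC),cv2.resize(b,(400,480),interpolation=cv2.INTER_CUBIC)]))
print(proj(w,[.559,.081,.11]))
E
```

```text
[0.56138225 0.08051519 0.24453909] [ 0.95451807 -0.07185982 -0.49968739]
[315.6912309  189.65646375]
```

View pics/crop5.png

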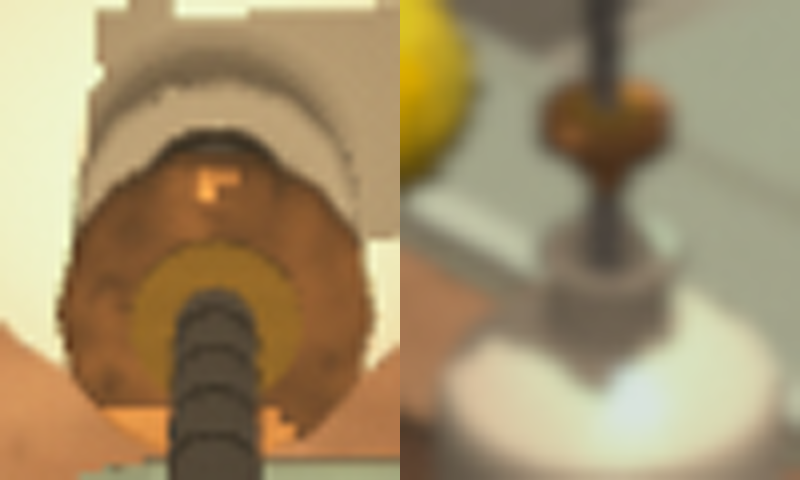

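```bash
python3 - <<'E'
from h import *
w=np.load('w4.npy',allow_pickle=True).item();s=np.load('s4.npy',allow_pickle=True).item()
f=lambda x,y:(290+x/8-.45,165+y/8-.45)
print('lip robot-side edge',onz(w,f(217,80),.11),'->x+.0165')
print('lip sides',onz(w,f(82,190),.11),onz(w,f(355,190),.11))
zw=.0965+.053
print('washer',onz(w,f(216,325),zw),'disc sides',onz(w,f(62,310),zw-.002),onz(w,f(370,310),zw-.002))
g=lambda x,y:(299+x/10-.45,170+y/10-.45)
print('scene lip',onz(s,g(212,248),.11),'disc',onz(s,g(208,110),.147), onz(s,g(205,250),.11))
# sub-pixel sides of lip/stem
E
```

```text
lip robot-side edge [0.54489635 0.08186319 0.11      ] ->x+.0165
lip sides [0.55772324 0.06662133 0.11      ] [0.55770226 0.09749533 0.11      ]
washer [0.55931735 0.08164045 0.1495    ] disc sides [0.55849852 0.06649917 0.1475    ] [0.55847756 0.09679234 0.1475    ]
scene lip [0.561655   0.08026882 0.11      ] disc [0.56091954 0.08080895 0.147     ] [0.55999307 0.08086163 0.11      ]
```

>>> jog_arm(
  deltas=[-0.0013, 0, 0, 0, 0, 0, -1, -0.0013, 0, 0.004, 0, 0, 0, -1, -0.0013, 0, 0.008, 0, 0, 0, -1, -0.0013, 0, 0.012, 0, 0, 0, -1, -0.0013, 0, 0.015, 0, 0, 0, -1, -0.0013, 0, 0.015, 0, 0, 0, -1],
)

```text
time: 6.95
tool_pos: [0.562, 0.0804, 0.2283]
tcp_rot: [0.0, -3.14, 0.0]
wrist_force: [-0.3, 0.6, -1.2]
width: 0.252
grip_force: 29.6
```

>>> jog_arm(
  deltas=[0, 0, 0.001, 0, 0, 0, -1, 0, 0, 0.002, 0, 0, 0, -1, 0, 0, 0.003, 0, 0, 0, -1, 0, 0, 0.004, 0, 0, 0, -1, 0, 0, 0.005, 0, 0, 0, -1, 0, 0, 0.006, 0, 0, 0, -1],
)

```text
time: 7.55
tool_pos: [0.5625, 0.0805, 0.2232]
tcp_rot: [-0.0, 3.142, 0.0]
wrist_force: [-0.2, 0.7, -0.8]
width: 0.254
grip_force: 29.6
```

>>> jog_arm(
  deltas=[0, 0, 0.001, 0, 0, 0, -1, 0, 0, 0.002, 0, 0, 0, -1, 0, 0, 0.003, 0, 0, 0, -1, 0, 0, 0.003, 0, 0, 0, -1],
)

```text
time: 7.95
tool_pos: [0.5624, 0.0804, 0.2201]
tcp_rot: [0.0, -3.141, 0.0]
wrist_force: [-0.2, -0.7, -1.4]
width: 0.248
grip_force: 29.6
```

```bash
python3 - <<'E'
from h import *
w=read_camera('wrist'); s=read_camera('scene'); st=readout.read_state()
print(st['tool_pos'],st['wrist_force'])
a=w['color'][165:225,290:340]; b=s['color'][170:218,299:339]
cv2.imwrite('pics/crop6.png',np.hstack([cv2.resize(a,(400,480),interpolation=cv2.INTER_CUBIC),cv2.resize(b,(400,480),interpolation=cv2.INTER_CUBIC)]))
E
```

```text
[0.56249997 0.08043857 0.22024958] [-0.23362354  0.72650453 -1.39664676]
```

View pics/crop6.png

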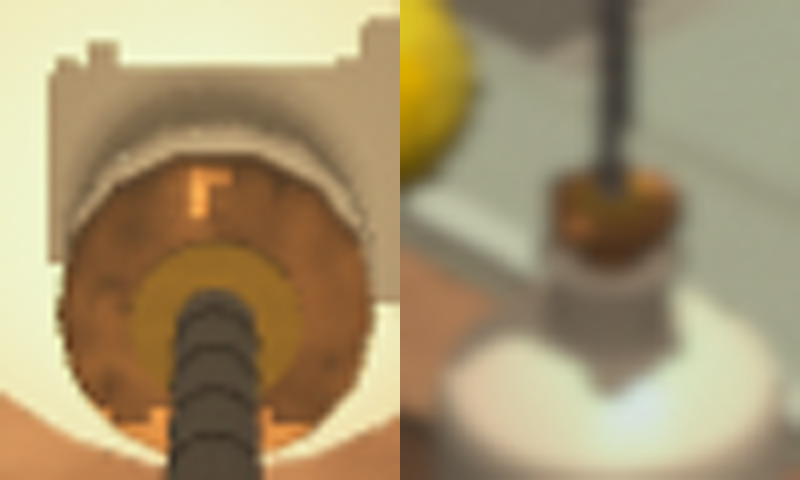

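The disc now sits just above the lip and the plug is in the neck with no side force. I'll keep going down slowly and watch the force.

>>> jog_arm(
  deltas=[0, 0, 0.001, 0, 0, 0, -1, 0, 0, 0.002, 0, 0, 0, -1, 0, 0, 0.003, 0, 0, 0, -1, 0, 0, 0.004, 0, 0, 0, -1, 0, 0, 0.005, 0, 0, 0, -1, 0, 0, 0.006, 0, 0, 0, -1, 0, 0, 0.007, 0, 0, 0, -1, 0, 0, 0.008, 0, 0, 0, -1],
)

```text
time: 8.85
tool_pos: [0.5631, 0.0806, 0.213]
tcp_rot: [-0.001, 3.14, 0.0]
wrist_force: [-0.6, 0.4, 2.7]
width: 0.253
grip_force: 29.7
```

>>> jog_arm(
  deltas=[0, 0, 0.001, 0, 0, 0, -1, 0, 0, 0.003, 0, 0, 0, -1, 0, 0, 0.005, 0, 0, 0, -1, 0, 0, 0.007, 0, 0, 0, -1, 0, 0, 0.009, 0, 0, 0, -1, 0, 0, 0.011, 0, 0, 0, -1, 0, 0, 0.013, 0, 0, 0, -1, 0, 0, 0.015, 0, 0, 0, -1],
)

```text
time: 9.65
tool_pos: [0.5625, 0.0805, 0.1971]
tcp_rot: [0.001, -3.142, -0.0]
wrist_force: [0.2, -0.8, 2.0]
width: 0.254
grip_force: 29.7
```

>>> jog_arm(
  deltas=[0, 0, 0.002, 0, 0, 0, -1, 0, 0, 0.004, 0, 0, 0, -1, 0, 0, 0.006, 0, 0, 0, -1, 0, 0, 0.008, 0, 0, 0, -1, 0, 0, 0.01, 0, 0, 0, -1, 0, 0, 0.012, 0, 0, 0, -1, 0, 0, 0.013, 0, 0, 0, -1, 0, 0, 0.014, 0, 0, 0, -1],
)

```text
time: 10.45
tool_pos: [0.5625, 0.0805, 0.1832]
tcp_rot: [0.0, -3.142, -0.0]
wrist_force: [0.6, 1.0, 0.8]
width: 0.252
grip_force: 29.7
```

>>> jog_arm(
  deltas=[0, 0, 0.0005, 0, 0, 0, -1, 0, 0, 0.001, 0, 0, 0, -1, 0, 0, 0.0015, 0, 0, 0, -1, 0, 0, 0.002, 0, 0, 0, -1],
)

```text
time: 10.85
tool_pos: [0.5625, 0.0805, 0.1813]
tcp_rot: [-0.0, 3.142, 0.0]
wrist_force: [1.0, 0.4, 2.4]
width: 0.253
grip_force: 29.7
```

>>> jog_arm(
  deltas=[0, 0, 0.0005, 0, 0, 0, -1, 0, 0, 0.001, 0, 0, 0, -1, 0, 0, 0.001, 0, 0, 0, -1],
  squeeze=20,
)

```text
time: 11.15
tool_pos: [0.5625, 0.0805, 0.1802]
tcp_rot: [0.0, -3.141, 0.0]
wrist_force: [0.9, 0.1, 1.2]
width: 0.251
grip_force: 29.7
```

>>> jog_arm(
  deltas=[0, 0, 0.0005, 0, 0, 0, -1, 0, 0, 0.001, 0, 0, 0, -1, 0, 0, 0.0012, 0, 0, 0, -1],
)

```text
time: 11.45
tool_pos: [0.5625, 0.0805, 0.179]
tcp_rot: [0.001, -3.142, 0.0]
wrist_force: [0.0, 0.4, 2.3]
width: 0.25
grip_force: 29.7
```

>>> jog_arm(
  deltas=[0, 0, 0.0005, 0, 0, 0, -1, 0, 0, 0.001, 0, 0, 0, -1, 0, 0, 0.0012, 0, 0, 0, -1],
)

```text
time: 11.75
tool_pos: [0.5625, 0.0805, 0.1778]
tcp_rot: [0.0, -3.142, -0.0]
wrist_force: [-0.3, 0.5, 2.4]
width: 0.254
grip_force: 29.7
```

>>> jog_arm(
  deltas=[0, 0, 0.0005, 0, 0, 0, -1, 0, 0, 0.001, 0, 0, 0, -1, 0, 0, 0.0012, 0, 0, 0, -1],
)

```text
time: 12.05
tool_pos: [0.5625, 0.0805, 0.1766]
tcp_rot: [0.0, -3.142, -0.0]
wrist_force: [0.1, 0.9, 2.3]
width: 0.255
grip_force: 29.7
```

>>> jog_arm(
  deltas=[0, 0, 0.0005, 0, 0, 0, -1, 0, 0, 0.001, 0, 0, 0, -1, 0, 0, 0.0012, 0, 0, 0, -1],
)

```text
time: 12.35
tool_pos: [0.5625, 0.0805, 0.1754]
tcp_rot: [0.0, -3.141, 0.0]
wrist_force: [0.5, -0.2, 1.8]
width: 0.251
grip_force: 29.7
```

>>> jog_arm(
  deltas=[0, 0, 0.0005, 0, 0, 0, -1, 0, 0, 0.001, 0, 0, 0, -1, 0, 0, 0.0012, 0, 0, 0, -1],
)

```text
time: 12.65
tool_pos: [0.5625, 0.0805, 0.1743]
tcp_rot: [-0.0, 3.142, 0.0]
wrist_force: [0.3, 0.8, 2.3]
width: 0.248
grip_force: 29.7
```

>>> jog_arm(
  deltas=[0, 0, 0.0005, 0, 0, 0, -1, 0, 0, 0.001, 0, 0, 0, -1, 0, 0, 0.0012, 0, 0, 0, -1],
)

```text
time: 12.95
tool_pos: [0.5625, 0.0805, 0.173]
tcp_rot: [0.001, -3.141, 0.0]
wrist_force: [0.9, 1.1, 2.2]
width: 0.249
grip_force: 29.7
```

>>> jog_arm(
  deltas=[0, 0, 0.0005, 0, 0, 0, -1, 0, 0, 0.001, 0, 0, 0, -1, 0, 0, 0.0012, 0, 0, 0, -1],
)

```text
time: 13.25
tool_pos: [0.5627, 0.0805, 0.1722]
tcp_rot: [-0.001, 3.141, 0.0]
wrist_force: [-0.5, 2.3, 4.5]
width: 0.251
grip_force: 29.8
```

>>> jog_arm(
  deltas=[0, 0, 0.0003, 0, 0, 0, -1, 0, 0, 0.0003, 0, 0, 0, -1],
)

```text
time: 13.45
tool_pos: [0.5629, 0.0805, 0.1722]
tcp_rot: [-0.0, 3.141, 0.0]
wrist_force: [-0.3, 0.9, 5.2]
width: 0.251
grip_force: 29.8
```

>>> jog_arm(
  deltas=[0, 0, 0.0004, 0, 0, 0, -1, 0, 0, 0.0004, 0, 0, 0, -1],
)

```text
time: 13.65
tool_pos: [0.5631, 0.0804, 0.1721]
tcp_rot: [-0.0, 3.14, 0.0]
wrist_force: [-0.8, 1.2, 7.2]
width: 0.253
grip_force: 29.9
```

The rod has bottomed out with about 5 N on the tip. I'll hold it there.

>>> jog_arm(
  deltas=[0, 0, 0, 0, 0, 0, -1, 0, 0, 0, 0, 0, 0, -1, 0, 0, 0, 0, 0, 0, -1, 0, 0, 0, 0, 0, 0, -1, 0, 0, 0, 0, 0, 0, -1, 0, 0, 0, 0, 0, 0, -1, 0, 0, 0, 0, 0, 0, -1, 0, 0, 0, 0, 0, 0, -1],
)

```text
time: 14.45
tool_pos: [0.5631, 0.0804, 0.1722]
tcp_rot: [-0.0, 3.14, 0.0]
wrist_force: [-0.8, 0.7, 5.9]
width: 0.251
grip_force: 29.9
```

>>> jog_arm(
  deltas=[0, 0, 0, 0, 0, 0, -1, 0, 0, 0, 0, 0, 0, -1, 0, 0, 0, 0, 0, 0, -1, 0, 0, 0, 0, 0, 0, -1, 0, 0, 0, 0, 0, 0, -1, 0, 0, 0, 0, 0, 0, -1, 0, 0, 0, 0, 0, 0, -1, 0, 0, 0, 0, 0, 0, -1],
)

```text
time: 15.25
tool_pos: [0.5631, 0.0804, 0.1721]
tcp_rot: [-0.0, 3.14, -0.0]
wrist_force: [-0.6, 0.5, 5.8]
width: 0.254
grip_force: 29.9
```

>>> jog_arm(
  deltas=[0, 0, 0, 0, 0, 0, -1, 0, 0, 0, 0, 0, 0, -1, 0, 0, 0, 0, 0, 0, -1, 0, 0, 0, 0, 0, 0, -1, 0, 0, 0, 0, 0, 0, -1, 0, 0, 0, 0, 0, 0, -1, 0, 0, 0, 0, 0, 0, -1, 0, 0, 0, 0, 0, 0, -1],
)

```text
time: 16.05
tool_pos: [0.5631, 0.0804, 0.1721]
tcp_rot: [-0.0, 3.14, 0.0]
wrist_force: [-0.9, 1.3, 5.6]
width: 0.252
grip_force: 29.9
```

```bash
python3 - <<'E'
from h import *
w=read_camera('wrist'); s=read_camera('scene'); st=readout.read_state()
print(st['tool_pos'],st['wrist_force'])
b=s['color'][155:245,280:370]; a=w['color'][130:330,215:415]
cv2.imwrite('pics/crop7.png',np.hstack([cv2.resize(a,(400,400),interpolation=cv2.INTER_CUBIC),cv2.resize(b,(400,400),interpolation=cv2.INTER_CUBIC)]))
E
```

```text
[0.56309907 0.08042715 0.17214762] [-0.74023629  0.38279543  5.74316871]
```

View pics/crop7.png

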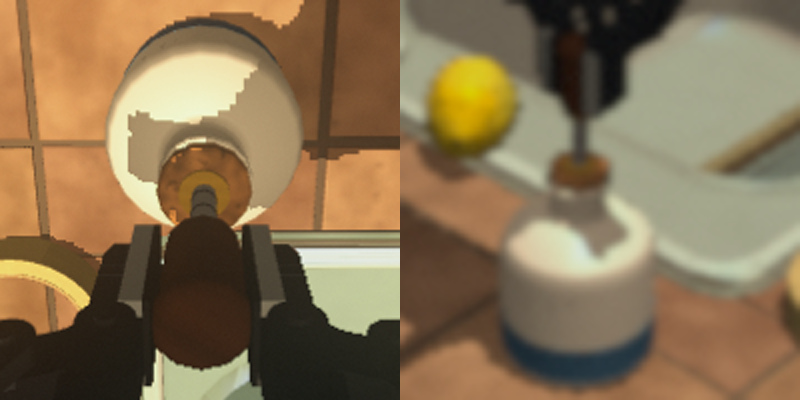

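The disc lies flat on the lip (wrist crop (205,185), scene crop (580,172)), and the rod and bottle stand upright. I release and rise straight up.

>>> jog_arm(
  deltas=[0, 0, 0, 0, 0, 0, -0.6, 0, 0, 0, 0, 0, 0, -0.45, 0, 0, 0, 0, 0, 0, -0.3, 0, 0, 0, 0, 0, 0, -0.1, 0, 0, 0, 0, 0, 0, 0.1, 0, 0, 0, 0, 0, 0, 0.3, 0, 0, 0, 0, 0, 0, 0.3, 0, 0, 0, 0, 0, 0, 0.3],
)

```text
time: 16.95
tool_pos: [0.5625, 0.0805, 0.1711]
tcp_rot: [0.001, -3.141, 0.0]
wrist_force: [-0.4, -0.7, -0.5]
width: 0.649
grip_force: 0.0
```

>>> jog_arm(
  deltas=[0, 0, -0.005, 0, 0, 0, 0.3, 0, 0, -0.015, 0, 0, 0, 0.3, 0, 0, -0.03, 0, 0, 0, 0.3, 0, 0, -0.045, 0, 0, 0, 0.3, 0, 0, -0.065, 0, 0, 0, 0.3, 0, 0, -0.085, 0, 0, 0, 0.3, 0, 0, -0.1, 0, 0, 0, 0.3, 0, 0, -0.1, 0, 0, 0, 0.3],
)

```text
time: 17.75
tool_pos: [0.5645, 0.0807, 0.2755]
tcp_rot: [-0.001, 3.135, 0.001]
wrist_force: [-0.0, -0.3, 0.1]
width: 0.651
grip_force: 0.0
```

```bash
python3 - <<'E'
from h import *
s=read_camera('scene'); w=read_camera('wrist'); st=readout.read_state()
print(st['tool_pos'],st['wrist_force'],st['width'])
# handle: dark brown blob in scene view; its axis versus predicted handle at tip z .023
for n,c in (('s',s),('w',w)):
    hsv=cv2.cvtColor(c['color'],cv2.COLOR_BGR2HSV)
    p=[proj(c,[.5625,.0805,.023+z]) for z in (.126,.166)]
    m=cv2.inRange(hsv,(0,90,15),(14,255,110))
    k,l,stt,ce=cv2.connectedComponentsWithStats(m)
    print(n,'pred',np.round(p,1).tolist(),[(stt[i].tolist(),ce[i].round(1).tolist()) for i in range(1,k) if stt[i,4]>25 and np.hypot(*(ce[i]-np.mean(p,0)))<40])
E
```

```text
[0.56270388 0.08049139 0.27178181] [-0.20021358  0.06478837 -1.00182418] 0.651509457597055
s pred [[319.9, 179.6], [320.0, 163.9]] [([316, 163, 9, 18, 120], [320.0, 170.8]), ([284, 188, 11, 7, 33], [289.0, 191.6]), ([315, 193, 11, 5, 27], [319.7, 195.1])]
w pred [[315.0, 193.0], [314.9, 209.8]] [([300, 194, 31, 28, 439], [315.2, 207.2])]
```

```bash
python3 -c "
from workcell import finish_job
print(finish_job())"
```

```text
the job is handed in; nothing more can be done
None
```

The job is handed in at about 18 s of the 64 s: the rod was pressed on the bottle's bottom with an estimated 4–7 N for over 2 s, then released; a last camera check showed it upright where predicted, with no verdict returned.

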